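# Set the tilt stand to its working angle and load the reagent trough

### The arm

A 6-joint arm with a two-finger parallel gripper is mounted at the origin on a cart in front of the work surface, level with it; the furniture and walls round the work are solid. World frame = base frame: x ahead of the robot, y to its left, z up, the work surface at z = 0. Lengths are in m, angles in rad, forces in N, time in s.
With the tool pointing down it reaches from about 0.325 to 0.775 m from the base axis. Payload 5.5 kg.
Tool frame: the origin (TCP) lies at the very end of the fingers, on their centre line; the grasp point (between the pads) lies robot.grip_point_offset behind it (robot.grip_point_offset is the distance from the TCP to the grasp point, in m); z points along the fingers, y is the direction in which the jaws open and shut (so a half turn about z gives the same grasp; the last joint's range is limited). The gripper opens to 85 mm and grips with 20 to 120 N. Pads are 22 mm wide; open, the fingers measure 114 mm over their backs; the gripper's body (76 mm by 85 mm) begins 54 mm behind the grasp point. The pads swing forward as they close: fully open they stand 13 mm farther back than shut.
Start: joints at [1.112, 0.091, 1.231, -0, 1.82, -0.057], TCP at [0.235, 0.552, 0.231] pointing down, gripper open.
Joint ranges: [-2.87, 2.87], [-0.86, 2.18], [0.17, 2.46], [-1.51, 4.65], [0.06, 2.69], [-2.65, 2.65]. Speed limits (rad/s): [2.57, 2.57, 3.01, 3.14, 3.14, 3.14].

### API

Orientations are given as a unit quaternion [x, y, z, w].
In Python, from station import robot gives the robot as it stands.
- The arm moves only by the tool apply_moves, never from a script. Its argument "deltas" is a list that holds one entry, the list of rows, each a list of 7 numbers: the shift along the world's x, y, z in m, then the turn, a rotation vector about the world's x, y, z in rad, then the closure in counts, from 0 (fully open) to 255 (shut). In form: [[[tx, ty, tz, wx, wy, wz, gripper], ...]]. A call has 1 to 10 rows; each row shifts and turns the commanded pose from where the row before left it; what a row does not reach is not made up. A row lasts 1/12 s, in which the tool goes at most 41.7 mm and 7.16 degrees, less where a joint would pass 70% of its speed; a pose out of reach is approached as far as the arm can. A call with a gripper value outside its range is refused whole. The fingers move at their own pace and stop on an object; "squeeze" is the grip in N (left out, the last holds). Time passes only in rows, so rows that do not move let the fingers close. It gives the time, the measured TCP pose, the force and the opening at its end, in the units of the state.
- robot.state(): the state, without advancing time (a new reading comes with each control period).
- robot.grab_frame(name): name is "side" or "top" or "wrist"; returns (picture, depth): 420x560x3 uint8, red, green, blue; 420x560 float32, m along the optical axis (not along the pixel's ray), 0 where there is no reading.
- robot.camera_info(name): a dict with "fx", "fy", "cx", "cy" (pixels), "origin" and "rotation" of the camera in the world. Camera axes: x right, y down, z forward; pixel columns grow to the right and rows downward; lengths in m; the calibration is good to about 2 mm. The wrist camera is an equidistant fisheye: a pixel r from the principal point sees the ray r / f radians off the axis. A picture is of the moment at which its call begins: read the wrist's pose just before it. camera_info takes no time and is no camera call; for the wrist camera it gives the pose at the moment of the call.
- robot.close_job(): hands the job in, once; it reports no verdict.
Trained networks look in the newest picture that a camera, given by its name, has taken for a name from the list of things; names that differ only in an ending like _2 or _b are one class to them, and where a whole thing is asked for, a point or a joint stands for the part that bears it (a point fixed in the world has none). Each returns a list of dicts, best first, with "confidence" (0 to 1); they miss things now and then, are a little off and sometimes report something else, mostly with a low value. They report only what shows in the picture. A call takes as long as a camera call. They do not tell look-alikes from the thing itself.
- robot.look_for(thing, camera): "location" ([x, y, z] in m, in world coordinates, good to about 4 mm: the middle of the surface that is visible of it).
- robot.trace(thing, camera): "pixels" (420x560 bool, what is visible of it).
- robot.mark_of(thing, camera): "location" ([x, y, z] in m, in world coordinates, good to about 4 mm: a listed point, or the origin of a listed thing).
The state is a dict: "clock": time; "qpos": joint angles; "dq": joint speeds; "joint_efforts": joint torques, N m; "eef_pos": TCP position; "eef_rot": TCP orientation; "contact_force": force on the tool from outside, world axes, zero at the start; "moment": the same for the moment, N m; "finger_gap": opening from 0.0 (shut) to 1.0 (fully open).
Only numpy, scipy, OpenCV 4.12 (cv2) and the standard library are available. Lean on these libraries where they do the work, as an engineer would, in place of code of your own. Each camera call takes 0.05 s, during which the arm holds its last target. There are 200 camera calls.

### The job

The tilt stand on the bench has its stage folded up for storage. Fold the stage down to 30 degrees above the bench; then seat the steel reagent trough in its pocket, flat and square between the four lips: hold the trough at the slope of the pocket and lower it right down before you let go, neither dropping it nor letting it tip in. Leave the stage at 30 degrees with the trough in it, ready for pipetting, and do not knock the glass beaker that stands behind.

Things in the scene. Friction and masses are not known exactly. Their poses are not given: they have to be found in the camera images.
- stand: Tilt stand, fixed to the bench: grey base 140 x 204 mm, 11 mm high. Origin at the centre of its underside, on the bench; x is level, from the hinged edge (nearer the robot) to the back, y along the hinge, z up. Hinge axis along y at x = -55 mm, 34 mm above the bench. A flat quadrant with a scale, 60 mm radius about the hinge, up to 102 mm high, stands at y = -88 mm.
- stage (a joint): Angle of the stage above the bench, rad: 0 lies level over the base, 0.524 is 30 degrees, 1.57 stands upright; grows as the far edge rises. Range 0 to 1.6. The hinge is stiff (1.0 N m of friction) and stays where it is left; about 9 N at the bar moves it.
- hinge (a point): Centre of the hinge axis. Its axes turn with the stage: x from the hinge up the slope to the bar, y along the hinge, z out of the pocket face (up when the stage lies level).
- bar (a point): Centre of the round steel bar along the stage's free edge: 12 mm diameter, 98 mm clear between its two side arms, along y, 115 mm from the hinge axis; 27 mm clear between the bar and the stage plate. Axes as hinge.
- pocket (a point): Centre of the pocket's floor on the stage (black rubber, aluminium lips), 45 mm up the slope from the hinge axis and 4.5 mm above its plane. The pocket is 60 mm (x) by 144 mm (y) clear, its lips are 5 mm thick and rise 6 mm above the floor. The plate is 6 mm thick and 156 mm wide. Axes as hinge: z out of the pocket.
- trough: Open stainless-steel reagent trough, 56 mm (x) by 140 mm (y) by 40 mm high, walls 3 mm, about 0.2 kg; at both ends a rim tab 44 mm wide sticks out 9.5 mm at the top. It is the same either way round. Starts standing level on the bench, open side up. Origin at the centre of its underside, z up out of its mouth. Grasp it across the 56 mm.
- beaker: Small glass beaker, 54 mm across, 58 mm high, standing behind, between the two places. Origin at the centre of its underside.
There are look-alikes about, which are no part of the job. There is more than one size of the stand; the job needs the larger.

How it is judged:
By the outcome, as a careful person would: the job done as asked, in the order asked, and still so for the second after the job is handed in, with the robot touching nothing.
It also fails if it takes over 58 s, if anything falls off the work surface, if the arm or the gripper's body presses on something with over 40 N, if the wrist force passes 120 N, or if a joint passes its speed limit or range.

## Working session

There is one attempt and no reset: what is moved stays moved. The work goes in short steps, Python scripts to look and compute and a tool call to move; the robot and the scene stay as the last step left them, time stands still between calls to the robot, and variables do not carry over. Pictures are saved under pics/ and viewed, about 8 in all and at most 12, crops included, and the job is handed in when it is done.

Besides the shell and the picture viewer there is one more tool, called after ">>>" by a JSON object that holds its "method" and its "body". apply_moves: Moves the arm, as the interface text tells. Its arguments: {"type":"object","properties":{"deltas":{"type":"array"},"squeeze":{"type":"number"}},"required":["deltas"]}

```bash
ls; mkdir -p pics
python3 - <<'E'
from station import robot
import cv2,numpy as np
np.set_printoptions(precision=4,suppress=True)
print(robot.state()); print(robot.grip_point_offset)
ims=[]
for c in ["side","top"]:
    im,d=robot.grab_frame(c); cv2.imwrite(f"pics/{c}0.png",im[:,:,::-1]); np.save(f"pics/{c}0.npy",d)
    print(c,robot.camera_info(c))
    for t in ["stand","hinge","bar","pocket","trough","beaker"]:
        print(t,[(np.round(r["location"],4),round(r["confidence"],2)) for r in robot.mark_of(t,c)])
E
```

```text
pics
{'clock': 0.0, 'qpos': array([ 1.1123,  0.0919,  1.2319, -0.    ,  1.8198, -0.0567]), 'dq': array([ 0.    , -0.0017, -0.0019,  0.0006,  0.0012, -0.0023]), 'joint_efforts': array([ -0.0012, -45.8704, -41.804 ,  -0.0001,   0.0109,   0.    ]), 'eef_pos': array([0.2345, 0.5519, 0.2301]), 'eef_rot': array([ 0.1995,  0.9799, -0.001 , -0.0003]), 'contact_force': array([ 0.6511, -0.7179, -0.3154]), 'moment': array([ 0.039 , -0.0014,  0.008 ]), 'finger_gap': 0.9982774971574165}
0.0187
side {'fx': 524.1229238042204, 'fy': 524.1229238042204, 'cx': 284.1531962887569, 'cy': 208.07451764749771, 'origin': array([-0.0378, -0.9653,  0.6957]), 'rotation': array([ 0.8227, -0.2077,  0.1179, -0.5159])}
stand [(array([0.459 , 0.6849, 0.0004]), 0.6), (array([ 0.5779,  0.184 , -0.0033]), 0.56), (array([0.5217, 0.1853, 0.0344]), 0.3)]
hinge [(array([0.4218, 0.6963, 0.0255]), 0.86), (array([0.5228, 0.1944, 0.0328]), 0.76)]
bar [(array([0.5485, 0.1877, 0.147 ]), 0.84), (array([0.5   , 0.6634, 0.0256]), 0.6)]
pocket [(array([0.5234, 0.1911, 0.0787]), 0.79), (array([0.4509, 0.6822, 0.0274]), 0.74)]
trough [(array([ 0.5016, -0.1706, -0.0007]), 0.74)]
beaker [(array([ 0.6563, -0.0054,  0.0009]), 0.74)]
top {'fx': 496.9455847636896, 'fy': 496.9455847636896, 'cx': 274.01151288637413, 'cy': 217.0505202620412, 'origin': array([-0.3371,  0.6636,  1.2847]), 'rotation': array([-0.4929,  0.804 , -0.28  ,  0.1796])}
stand [(array([ 0.4611,  0.682 , -0.0019]), 0.96), (array([ 0.5012, -0.1682, -0.0004]), 0.16)]
hinge [(array([0.4174, 0.6947, 0.0208]), 0.92)]
bar [(array([0.5462, 0.1854, 0.1472]), 0.76), (array([0.5022, 0.6628, 0.0219]), 0.76)]
pocket [(array([0.4529, 0.6825, 0.0286]), 0.65), (array([0.5257, 0.1933, 0.08  ]), 0.53)]
trough [(array([ 0.4995, -0.1665, -0.0012]), 0.81)]
beaker [(array([ 0.658 , -0.0032, -0.0004]), 0.66)]
```

View pics/side0.png

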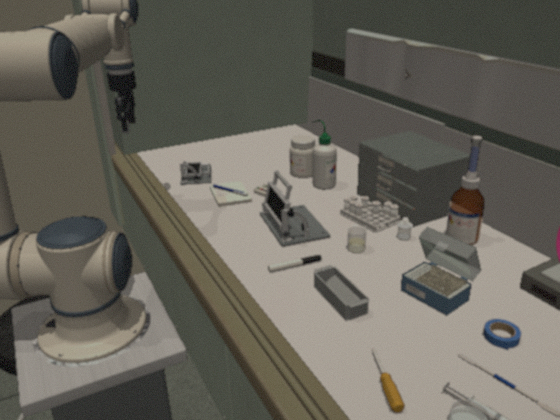

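View pics/top0.png

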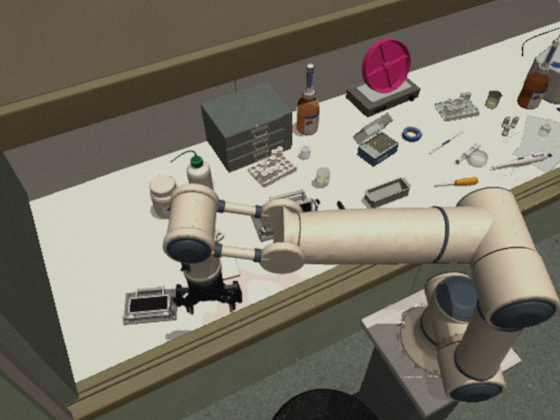

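Side view: folded large stand at (295,215), beaker at (356,240), trough at (340,291), small look-alike at (195,172). Top view: the arm hides the stand; trough at (387,192). Next: yaws from depth.

```bash
cat > h.py <<'E'
from station import robot
import cv2,numpy as np
from scipy.spatial.transform import Rotation as R
np.set_printoptions(precision=4,suppress=True)
def cloud(c,d,info,mask=None):
    v,u=np.nonzero((d>0)&(mask if mask is not None else True)); z=d[v,u]
    x=(u-info['cx'])/info['fx']; y=(v-info['cy'])/info['fy']
    if c=='wrist':
        r=np.hypot(x,y); k=np.where(r>1e-6,np.tan(np.minimum(r,1.5))/np.maximum(r,1e-6),1); x,y=x*k,y*k
    P=np.c_[x*z,y*z,z]
    return P@R.from_quat(info['rotation']).as_matrix().T+info['origin']
def rect(P):
    (c,s,a)=cv2.minAreaRect((P[:,:2]*1000).astype(np.float32)); return np.round(c,1),np.round(s,1),round(a,2)
E
python3 - <<'E'
from h import *
for c in ["side","top"]:
    robot.grab_frame(c); d=np.load(f"pics/{c}0.npy"); info=robot.camera_info(c)
    for t in ["trough","stand","stage","beaker"]:
        for r in robot.trace(t,c):
            P=cloud(c,d,info,r["pixels"])
            if len(P)<20 or r["confidence"]<.3: continue
            print(c,t,round(r["confidence"],2),len(P),"med",np.median(P,0),"z",np.percentile(P[:,2],[1,50,99]),rect(P))
            if t=="trough":
                for lo,hi in((.036,.044),): print("  rim",rect(P[(P[:,2]>lo)&(P[:,2]<hi)]))
            if t=="stand": print("  base",rect(P[(P[:,2]<.016)&(P[:,2]>.006)]))
E
```

```text
side trough 0.59 1888 med [ 0.5054 -0.1717  0.0195] z [-0.0015  0.0195  0.0415] (array([ 518.3, -142.9]), array([217.6,  97. ]), 89.44)
  rim (array([ 500. , -170.2]), array([162.2,  58.1]), 88.44)
side stand 0.68 661 med [0.4498 0.6366 0.0239] z [0.0008 0.0239 0.0688] (array([469.3, 701.8]), array([216.3, 103.3]), 69.65)
  base (array([457.2, 666.5]), array([141.5, 101.2]), 69.49)
side stand 0.64 2435 med [0.5368 0.1513 0.017 ] z [0.0046 0.017  0.1508] (array([597. , 304.1]), array([456.7, 149.5]), 81.96)
  base (array([583.5, 237.6]), array([321.2, 141.5]), 81.96)
side stage 0.74 947 med [0.5306 0.1884 0.0926] z [-0.0002  0.0926  0.1523] (array([598.2, 319.1]), array([491.7,  82.7]), 63.22)
side stage 0.54 192 med [0.4759 0.6853 0.0263] z [-0.0009  0.0263  0.033 ] (array([480.4, 701.4]), array([192.7,  78.4]), 69.15)
side beaker 0.95 465 med [ 0.6498 -0.0207  0.0394] z [0.0033 0.0394 0.058 ] (array([655.7,  -8.5]), array([57.1, 49.4]), 81.77)
top trough 0.58 879 med [ 0.5032 -0.1718  0.0178] z [-0.0025  0.0178  0.0429] (array([ 511.2, -177.4]), array([178.7,  88.6]), 88.05)
  rim (array([ 497.8, -168.5]), array([159.9,  60.4]), 88.38)
top stand 0.78 1739 med [0.4464 0.6821 0.0229] z [-0.0017  0.0229  0.0629] (array([463.6, 680.2]), array([150.9, 119. ]), 68.83)
  base (array([457.3, 681.9]), array([148.4, 105.3]), 70.02)
top stand 0.64 692 med [0.5326 0.1647 0.0427] z [-0.0044  0.0427  0.4998] (array([441.8, 270.9]), array([212.4, 550.5]), 55.69)
  base (array([573.2, 186.1]), array([102.1, 224.7]), 6.71)
top stage 0.83 320 med [0.5277 0.1466 0.113 ] z [0.0336 0.113  0.155 ] (array([532.7, 181.8]), array([181.3,  36.9]), 84.37)
top stage 0.74 870 med [0.4483 0.6849 0.0261] z [0.0052 0.0261 0.0337] (array([457.5, 676.7]), array([132.6,  96.1]), 69.77)
top beaker 0.79 258 med [ 0.6511 -0.0051  0.0351] z [0.003  0.0351 0.0605] (array([654. ,  -5.7]), array([49.4, 55. ]), 86.72)
```

>>> {"method": "apply_moves", "body": {"deltas": [[[0.0222,-0.0258,0.004,0,0,-0.0935,0],[0.0222,-0.0258,0.004,0,0,-0.0935,0],[0.0222,-0.0258,0.004,0,0,-0.0935,0],[0.0222,-0.0258,0.004,0,0,-0.0935,0],[0.0222,-0.0258,0.004,0,0,-0.0935,0],[0.0222,-0.0258,0.004,0,0,-0.0935,0],[0.0222,-0.0258,0.004,0,0,-0.0935,0]]]}}

```text
clock: 1.78
eef_pos: [0.3908, 0.3702, 0.2597]
eef_rot: [0.506, 0.863, 0.0, 0.0]
contact_force: [0.8, 0.3, 0.2]
finger_gap: 0.999
```

>>> {"method": "apply_moves", "body": {"deltas": [[[0.0222,-0.0258,0.002,0,0,-0.0935,0],[0.0222,-0.0258,0.002,0,0,-0.0935,0],[0.0222,-0.0258,0.002,0,0,-0.0935,0],[0.0222,-0.0258,0.002,0,0,-0.0935,0],[0.0222,-0.0258,0.002,0,0,-0.0935,0],[0.0222,-0.0258,0.002,0,0,-0.0935,0],[0.0222,-0.0258,0.002,0,0,-0.0935,0],[0,0,0,0,0,0,0]]]}}

```text
clock: 2.45
eef_pos: [0.5484, 0.1863, 0.2727]
eef_rot: [0.758, 0.652, -0.001, 0.001]
contact_force: [1.1, 1.3, -0.7]
finger_gap: 0.998
```

```bash
cat > look.py <<'E'
from h import *
import sys
n=sys.argv[1]
s=robot.state(); print(s['clock'],s['eef_pos'],R.from_quat(s['eef_rot']).as_matrix().round(3).tolist(),s['contact_force'],s['finger_gap'])
for c in sys.argv[2].split(','):
    info=robot.camera_info(c); im,d=robot.grab_frame(c); cv2.imwrite(f"pics/{c}{n}.png",im[:,:,::-1]); np.save(f"pics/{c}{n}.npy",d); np.save(f"pics/{c}{n}_i.npy",info,allow_pickle=True)
    for t in sys.argv[3].split(','):
        print(c,t,[(np.round(r["location"],4).tolist(),round(r["confidence"],2)) for r in robot.mark_of(t,c) if r["confidence"]>.3])
E
python3 look.py 1 wrist,top,side stand,hinge,bar,pocket
```

```text
2.45 [0.5484 0.1863 0.2727] [[0.15, 0.989, 0.001], [0.989, -0.15, -0.002], [-0.002, 0.001, -1.0]] [ 1.0737  1.2797 -0.6994] 0.9983495858156247
wrist stand [([0.579, 0.1838, 0.0032], 0.89)]
wrist hinge []
wrist bar []
wrist pocket [([0.5276, 0.1957, 0.077], 0.88)]
top stand [([0.575, 0.1808, -0.0045], 0.92), ([0.4597, 0.6823, 0.0003], 0.57)]
top hinge [([0.4202, 0.6945, 0.0216], 0.79), ([0.5219, 0.1938, 0.0331], 0.78)]
top bar [([0.4975, 0.6616, 0.0231], 0.97), ([0.5462, 0.1884, 0.1477], 0.69)]
top pocket [([0.4502, 0.6835, 0.027], 0.77)]
side stand [([0.4586, 0.682, -0.0], 0.77), ([0.5793, 0.188, -0.0008], 0.64)]
side hinge [([0.4237, 0.6948, 0.025], 0.81), ([0.5189, 0.1904, 0.0301], 0.6)]
side bar [([0.5497, 0.188, 0.1466], 0.91), ([0.499, 0.6654, 0.0257], 0.6)]
side pocket [([0.5258, 0.1874, 0.0801], 0.96), ([0.4494, 0.687, 0.0246], 0.65)]
```

Run:
```python
from h import *
d=np.load("pics/wrist1.npy");info=np.load("pics/wrist1_i.npy",allow_pickle=True).item()
P=cloud('wrist',d,info)
print(info['fx'],info['cx'],info['cy'],info['origin'])
m=lambda lo,hi,x0=.48,x1=.68,y0=.06,y1=.3:P[(P[:,2]>lo)&(P[:,2]<hi)&(P[:,0]>x0)&(P[:,0]<x1)&(P[:,1]>y0)&(P[:,1]<y1)]
print("base",rect(m(.007,.015)),len(m(.007,.015)))
B=m(.135,.165,.51,.59); print("top",rect(B),len(B),np.percentile(B[:,2],[1,50,99]))
B=B[np.abs(B[:,1]-.187)<.045]; print(np.polyfit(B[:,1],B[:,0],1),B.mean(0),B[:,2].max())
```

```text
325.19226210127806 282.9112633943906 208.84046860273483 [0.5602 0.2703 0.4154]
base (array([575., 187.]), array([203.2, 140.7]), 81.74) 11577
top (array([545.6, 190.8]), array([109.8,  15.2]), 81.14) 1713 [0.1397 0.1512 0.1543]
[0.1562 0.5159] [0.5453 0.1883 0.1509] 0.1542708958149891
```

View pics/wrist1.png

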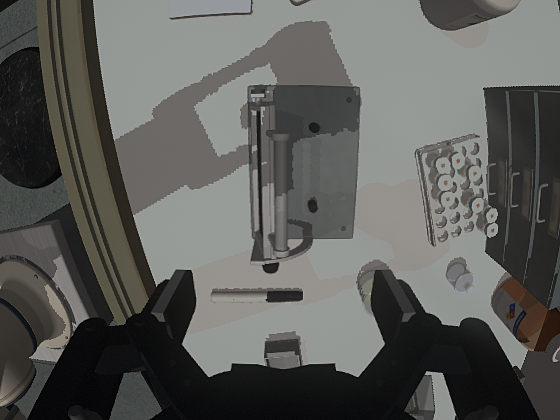

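The wrist view shows the stand base at (250–360, 85–240), with the bar from (282,135) to (282,250) running straight across the jaw direction. The size is 203×141 mm, so it is the large stand. Descending on the bar.

>>> {"method": "apply_moves", "body": {"deltas": [[[-0.002,0.002,-0.036,0,0,0.004,60],[0,0,-0.036,0,0,0,60],[0,0,-0.036,0,0,0,60],[0,0,-0.026,0,0,0,60],[0,0,-0.013,0,0,0,60],[0,0,0,0,0,0,120]]], "squeeze": 50}}

```text
clock: 3.7
eef_pos: [0.5417, 0.1925, 0.1222]
eef_rot: [0.754, 0.657, -0.003, -0.001]
contact_force: [-0.8, -0.2, -0.8]
finger_gap: 0.641
```

>>> {"method": "apply_moves", "body": {"deltas": [[[0,0,0,0,0,0,255],[0,0,0,0,0,0,255],[0,0,0,0,0,0,255],[0,0,0,0,0,0,255],[0,0,0,0,0,0,255],[0,0,0,0,0,0,255]]]}}

```text
clock: 4.2
eef_pos: [0.546, 0.1932, 0.1298]
eef_rot: [0.754, 0.657, 0.004, 0.002]
contact_force: [5.4, -0.8, 5.0]
finger_gap: 0.124
```

>>> {"method": "apply_moves", "body": {"deltas": [[[0.0108,-0.0016,-0.0031,0.0063,0.0432,0,255],[0.0104,-0.0015,-0.0042,0.0063,0.0432,0,255],[0.0099,-0.0014,-0.0054,0.0063,0.0432,0,255],[0.00925,-0.00135,-0.0065,0.0063,0.0432,0,255],[0.0086,-0.00125,-0.0074,0.0063,0.0432,0,255],[0,0,0,0,0,0,255],[0,0,0,0,0,0,255]]], "squeeze": 60}}

```text
clock: 4.78
eef_pos: [0.5954, 0.1859, 0.1008]
eef_rot: [0.75, 0.653, -0.068, -0.081]
contact_force: [8.5, 1.1, -0.1]
finger_gap: 0.119
```

```bash
python3 look.py 2 wrist,side hinge,bar,pocket
```

```text
4.7833 [0.5954 0.1859 0.1008] [[0.137, 0.968, -0.209], [0.991, -0.133, 0.033], [0.004, -0.211, -0.977]] [ 8.5092  1.0949 -0.1086] 0.11855483349508514
wrist hinge [([0.5251, 0.194, 0.0357], 0.87)]
wrist bar [([0.5972, 0.1805, 0.1175], 0.65)]
wrist pocket [([0.5507, 0.1917, 0.0682], 0.75), ([0.652, -0.0053, 0.0009], 0.42)]
side hinge [([0.5195, 0.1918, 0.0348], 0.76)]
side bar [([0.5988, 0.1814, 0.1162], 0.79), ([0.4989, 0.6623, 0.0242], 0.61)]
side pocket [([0.4491, 0.6826, 0.0279], 0.66), ([0.5484, 0.1883, 0.0694], 0.61)]
```

>>> {"method": "apply_moves", "body": {"deltas": [[[0.0077,-0.0011,-0.0083,0.0063,0.0432,0,255],[0.0067,-0.001,-0.0092,0.0063,0.0432,0,255],[0.0058,-0.0009,-0.0099,0.0063,0.0432,0,255],[0,0,0,0,0,0,255],[0,0,0,0,0,0,255],[0,0,0,0,0,0,255]]]}}

```text
clock: 5.68
eef_pos: [0.6149, 0.1828, 0.0719]
eef_rot: [0.743, 0.647, -0.111, -0.131]
contact_force: [8.1, -0.2, -5.8]
finger_gap: 0.114
```

```bash
python3 look.py 3 wrist,side hinge,bar,pocket
python3 - <<'E'
from h import *
for c in ['wrist','side']:
    d=np.load(f"pics/{c}3.npy");info=np.load(f"pics/{c}3_i.npy",allow_pickle=True).item()
    P=cloud(c,d,info); yw=np.deg2rad(-8.3); xh=np.array([np.cos(yw),np.sin(yw)]);yh=np.array([-xh[1],xh[0]])
    q=P[:,:2]-[.5765,.186]; a=q@xh+.055; b=q@yh; z=P[:,2]-.034
    # pocket floor / stage points
    al,n=a*np.cos(np.pi/6)+z*.5, z*np.cos(np.pi/6)-a*.5
    m=(np.abs(b)<68)&(np.abs(b)>.035)&(np.abs(b)<.066)&(al>.02)&(al<.07)&(np.abs(n-.0045)<.012)
    print(c,m.sum())
    if m.sum()>50:
        k=np.linalg.lstsq(np.c_[a[m],b[m],np.ones(m.sum())],z[m],rcond=None)[0]; print("slope",np.degrees(np.arctan(k)),"n med",np.median(n[m]))
E
```

```text
5.6833 [0.6149 0.1828 0.0719] [[0.137, 0.933, -0.334], [0.991, -0.128, 0.05], [0.004, -0.338, -0.941]] [ 8.0979 -0.214  -5.8404] 0.11386077171754162
wrist hinge [([0.5232, 0.1918, 0.0346], 0.9)]
wrist bar [([0.621, 0.1771, 0.0882], 0.84)]
wrist pocket [([0.556, 0.1895, 0.0604], 0.88)]
side hinge [([0.4215, 0.6951, 0.0255], 0.73)]
side bar [([0.6222, 0.1758, 0.0889], 0.88), ([0.5009, 0.6612, 0.0251], 0.6)]
side pocket [([0.5544, 0.1869, 0.059], 0.6), ([0.4486, 0.6862, 0.0267], 0.57)]
wrist 2040
slope [28.6009 -0.1317  0.3764] n med 0.0046505042744259
side 163
slope [28.3524  0.0308  0.2834] n med 0.0031781623394552486
```

>>> {"method": "apply_moves", "body": {"deltas": [[[-0.001,0.0001,0.0023,0,0,0,255],[-0.0012,0.0002,0.0023,0,0,0,255],[0,0,0,0,0,0,255],[0,0,0,0,0,0,255],[0,0,0,0,0,0,255]]]}}

```text
clock: 6.5
eef_pos: [0.6125, 0.1832, 0.0762]
eef_rot: [0.743, 0.647, -0.111, -0.13]
contact_force: [8.1, 1.3, -7.2]
finger_gap: 0.113
```

```bash
cat > slope.py <<'E'
from h import *
import sys
n_=sys.argv[1]; s=robot.state(); print(s['clock'],s['eef_pos'],s['contact_force'])
for c in sys.argv[2].split(','):
    info=robot.camera_info(c); im,d=robot.grab_frame(c); cv2.imwrite(f"pics/{c}{n_}.png",im[:,:,::-1]); np.save(f"pics/{c}{n_}.npy",d); np.save(f"pics/{c}{n_}_i.npy",info,allow_pickle=True)
    P=cloud(c,d,info); yw=np.deg2rad(-8.3); xh=np.array([np.cos(yw),np.sin(yw)]);yh=np.array([-xh[1],xh[0]])
    q=P[:,:2]-[.5765,.186]; a=q@xh+.055; b=q@yh; z=P[:,2]-.034
    al,n=a*np.cos(np.pi/6)+z*.5, z*np.cos(np.pi/6)-a*.5
    m=(np.abs(b)>(.035 if c=='wrist' else .0))&(np.abs(b)<.066)&(al>.02)&(al<.07)&(np.abs(n-.0045)<.008)
    if m.sum()>50:
        k=np.linalg.lstsq(np.c_[a[m],b[m],np.ones(m.sum())],z[m],rcond=None)[0]; print(c,m.sum(),"slope",np.degrees(np.arctan(k)),"n med",np.median(n[m]))
    print([np.round(r["location"],4).tolist() for r in robot.mark_of('bar',c)][:2])
E
python3 slope.py 4 wrist,side
```

```text
6.5 [0.6125 0.1832 0.0762] [ 8.0833  1.297  -7.2355]
wrist 1888 slope [31.0783 -0.1178  0.3894] n med 0.006553145467724544
[[0.618, 0.1766, 0.0916]]
side 339 slope [31.415  -0.0514  0.2695] n med 0.005135883944649051
[[0.6225, 0.1821, 0.0934], [0.4969, 0.6627, 0.0274]]
```

>>> {"method": "apply_moves", "body": {"deltas": [[[0.001,-0.0001,-0.0018,0,0,0,255],[0,0,0,0,0,0,255],[0,0,0,0,0,0,255],[0,0,0,0,0,0,200],[0,0,0,0,0,0,150],[0,0,0,0,0,0,150],[0,0,0,0,0,0,150]]]}}

```text
clock: 7.28
eef_pos: [0.6108, 0.1831, 0.0747]
eef_rot: [0.742, 0.647, -0.114, -0.132]
contact_force: [0.2, 0.2, -0.4]
finger_gap: 0.414
```

```bash
python3 slope.py 5 wrist,side
```

```text
7.2833 [0.6108 0.1831 0.0747] [ 0.1818  0.2296 -0.3587]
wrist 1754 slope [31.0491 -0.1507  0.3918] n med 0.006527139140520483
[[0.6198, 0.1778, 0.094]]
side 341 slope [30.1756 -0.0951  0.3311] n med 0.005197647105599355
[[0.6182, 0.178, 0.0953], [0.4968, 0.6623, 0.0247]]
```

>>> {"method": "apply_moves", "body": {"deltas": [[[0,0,0,0,0,0,255],[0,0,0,0,0,0,255],[0,0,0,0,0,0,255],[0,0,0,0,0,0,255],[0.001,-0.0002,-0.0018,0,0,0,255],[0.0007,-0.0001,-0.0012,0,0,0,255],[0,0,0,0,0,0,255],[0,0,0,0,0,0,255]]]}}

```text
clock: 8.15
eef_pos: [0.6127, 0.1829, 0.0737]
eef_rot: [0.742, 0.648, -0.113, -0.132]
contact_force: [-2.2, -0.1, 7.0]
finger_gap: 0.116
```

```bash
python3 slope.py 6 wrist,side
```

```text
8.15 [0.6127 0.1829 0.0737] [-2.209  -0.0526  7.0478]
wrist 1900 slope [30.3395 -0.1152  0.3856] n med 0.0059954107334771285
[[0.6212, 0.1772, 0.0936]]
side 338 slope [30.0134  0.0899  0.292 ] n med 0.004458056686985455
[[0.62, 0.1763, 0.0937], [0.4998, 0.6625, 0.0272]]
```

>>> {"method": "apply_moves", "body": {"deltas": [[[0,0,0,0,0,0,150],[0,0,0,0,0,0,120],[0,0,0,0,0,0,120],[0,0,0,0,0,0,120],[0.006,-0.001,0.018,0,0,0,120],[0.012,-0.0018,0.033,0,0,0,100],[0.012,-0.0018,0.033,0,0,0,50],[0.005,-0.001,0.015,0,0,0,0]]]}}

```text
clock: 9.02
eef_pos: [0.6494, 0.177, 0.1756]
eef_rot: [0.742, 0.648, -0.111, -0.131]
contact_force: [0.1, 0.2, 1.4]
finger_gap: 0.871
```

>>> {"method": "apply_moves", "body": {"deltas": [[[-0.0148,-0.0345,0.002,-0.005,-0.0346,0.012,0],[-0.0148,-0.0345,0.002,-0.005,-0.0346,0.012,0],[-0.0148,-0.0345,0.002,-0.005,-0.0346,0.012,0],[-0.0148,-0.0345,0.002,-0.005,-0.0346,0.012,0],[-0.0148,-0.0345,0.002,-0.005,-0.0346,0.012,0],[-0.0148,-0.0345,0.002,-0.005,-0.0346,0.012,0],[-0.0148,-0.0345,0.002,-0.005,-0.0346,0.012,0],[-0.0148,-0.0345,0.002,-0.005,-0.0346,0.012,0],[-0.0148,-0.0345,0.002,-0.005,-0.0346,0.012,0],[-0.0148,-0.0345,0.002,-0.005,-0.0346,0.012,0]]]}}

```text
clock: 9.85
eef_pos: [0.499, -0.1691, 0.1912]
eef_rot: [0.713, 0.701, -0.007, 0.008]
contact_force: [0.5, -0.1, -0.0]
finger_gap: 0.997
```

```bash
python3 look.py 7 wrist trough; python3 slope.py 8 side,top
python3 - <<'E'
from h import *
d=np.load("pics/wrist7.npy");info=np.load("pics/wrist7_i.npy",allow_pickle=True).item()
P=cloud('wrist',d,info)
m=(P[:,2]>.034)&(P[:,2]<.046)&(np.abs(P[:,0]-.5)<.05)&(np.abs(P[:,1]+.17)<.1)
print(rect(P[m]),m.sum(),np.percentile(P[m,2],[5,50,95]))
Q=P[m]; Q=Q[np.abs(Q[:,1]+.169)<.05]; lo=Q[Q[:,0]<.49];hi=Q[Q[:,0]>.51]
for q in(lo,hi): print(np.polyfit(q[:,1]+.169,q[:,0],1),len(q),np.percentile(q[:,0],[2,98]))
E
```

```text
9.85 [ 0.499  -0.1691  0.1912] [[0.017, 1.0, 0.001], [1.0, -0.017, -0.021], [-0.021, 0.001, -1.0]] [ 0.5427 -0.0807 -0.0262] 0.9969362943351212
wrist trough [([0.5016, -0.1706, 0.0015], 0.98), ([0.6549, -0.0072, 0.0008], 0.36)]
9.95 [ 0.4978 -0.1722  0.1922] [-0.0694  0.3533  0.7304]
side 332 slope [29.725  -0.2153  0.3091] n med 0.004364381081521044
[[0.6189, 0.1774, 0.0918], [0.4953, 0.6635, 0.0252]]
top 610 slope [28.9849 -0.1303  0.3622] n med 0.004700573555590578
[[0.6155, 0.1768, 0.0889], [0.5002, 0.6647, 0.0232]]
(array([ 499.3, -167.9]), array([159.3,  56.7]), 88.27) 2342 [0.0365 0.04   0.0412]
[0.0426 0.4727] 343 [0.4701 0.4756]
[0.0408 0.5249] 375 [0.5224 0.5281]
```

>>> {"method": "apply_moves", "body": {"deltas": [[[0.001,0.0035,-0.04,0,0,-0.013,0],[0,0,-0.04,0,0,0,0],[0,0,-0.04,0,0,0,0],[0,0,-0.034,0,0,0,0],[0,0,-0.02,0,0,0,0],[0,0,-0.008,0,0,0,0],[0,0,0,0,0,0,0],[0,0,0,0,0,0,0]]], "squeeze": 40}}

```text
clock: 10.82
eef_pos: [0.502, -0.1636, 0.0099]
eef_rot: [0.718, 0.696, -0.007, 0.007]
contact_force: [1.1, -0.5, 0.1]
finger_gap: 0.997
```

```bash
python3 -c "
from h import *
s=robot.state();print(s['eef_pos'],R.from_quat(s['eef_rot']).as_matrix(),s['contact_force'])"
```

```text
[ 0.502  -0.1636  0.0099] [[ 0.0298  0.9996 -0.0008]
 [ 0.9993 -0.0298 -0.0203]
 [-0.0203 -0.0002 -0.9998]] [ 1.1271 -0.5168  0.1494]
```

>>> {"method": "apply_moves", "body": {"deltas": [[[-0.003,-0.005,0,0.0203,0,0,0],[0,0,0,0,0,0,60],[0,0,0,0,0,0,140],[0,0,0,0,0,0,255],[0,0,0,0,0,0,255],[0,0,0,0,0,0,255],[0,0,0,0,0,0,255]]], "squeeze": 40}}

```text
clock: 11.4
eef_pos: [0.4995, -0.1696, 0.0112]
eef_rot: [0.718, 0.696, 0.0, 0.001]
contact_force: [-0.0, -0.6, 5.4]
finger_gap: 0.651
```

>>> {"method": "apply_moves", "body": {"deltas": [[[0,0,0.01,0,0,0,255],[0,0,0.03,0,0,0,255],[0,0,0.035,0,0,0,255],[0,0,0.035,0,0,0,255],[0,0,0.03,0,0,0,255],[0,0,0.01,0,0,0,255]]]}}

```text
clock: 11.9
eef_pos: [0.4996, -0.1696, 0.165]
eef_rot: [0.718, 0.696, 0.001, 0.003]
contact_force: [1.0, 0.0, -2.1]
finger_gap: 0.647
```

```bash
python3 look.py 9 wrist,side trough
python3 - <<'E'
from h import *
s=robot.state(); M=R.from_quat(s['eef_rot']).as_matrix()
for c in ['wrist','side']:
    d=np.load(f"pics/{c}9.npy");info=np.load(f"pics/{c}9_i.npy",allow_pickle=True).item()
    robot_m=max(robot.trace('trough',c),key=lambda r:r['confidence'])['pixels']
    P=cloud(c,d,info,robot_m); T=(P-s['eef_pos'])@M
    print(c,len(P),np.percentile(T[:,2],[1,5,50,95,99]),rect(P), 'tool', rect(T[T[:,2]<np.percentile(T[:,2],30)]))
E
```

```text
11.9 [ 0.4996 -0.1696  0.165 ] [[0.031, 0.999, 0.006], [1.0, -0.031, -0.003], [-0.003, 0.006, -1.0]] [ 1.0135  0.0094 -2.0582] 0.6471104753571634
wrist trough [([0.502, -0.17, 0.1573], 0.92)]
side trough [([0.4989, -0.1694, 0.1488], 0.65)]
wrist 34620 [-0.0382 -0.0376 -0.0132 -0.0028 -0.0014] (array([ 497.6, -251.9]), array([327.4, 151.7]), 87.95) tool (array([16.8,  1.4]), array([128.1,  62.4]), 0.42)
side 1443 [-0.0345 -0.0331 -0.0128  0.0032  0.0062] (array([525.5, -67.2]), array([378.5,  84.1]), 75.92) tool (array([-11.7,  -4.4]), array([ 71.6, 141.9]), 88.83)
```

```bash
python3 -c "
import cv2,numpy as np
a=cv2.imread('pics/wrist9.png');b=cv2.imread('pics/side9.png')[150:330,230:430];b=cv2.resize(b,None,fx=2.2,fy=2.2)
o=np.zeros((420+0,800,3),np.uint8);a=cv2.resize(a,(400,300));o[:300,:400]=a;o[:396,400:800]=b[:396,:400];cv2.imwrite('pics/m9.png',o)"
```

```text
(no output)
```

View pics/m9.png

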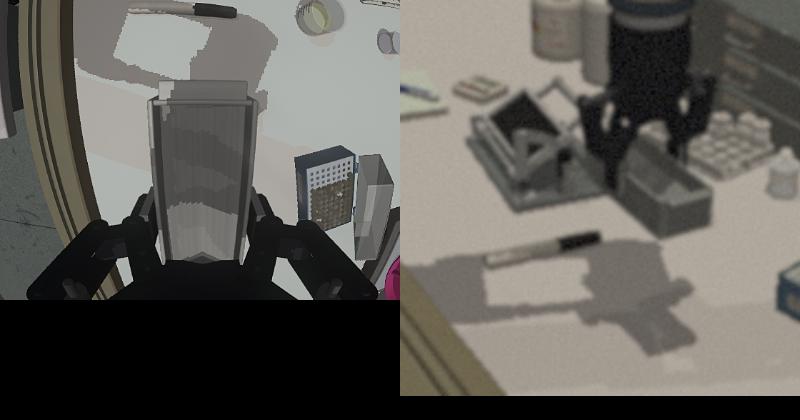

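```bash
cat > held.py <<'E'
from h import *
for c in ['wrist','side','top']:
    s=robot.state(); M=R.from_quat(s['eef_rot']).as_matrix(); info=robot.camera_info(c); im,d=robot.grab_frame(c)
    tr=robot.trace('trough',c)
    if not tr: continue
    P=cloud(c,d,info,cv2.erode(tr[0]['pixels'].astype(np.uint8),np.ones((3,3)))>0); T=(P-s['eef_pos'])@M
    T=T[(np.abs(T[:,0])<.09)&(np.abs(T[:,1])<.04)&(T[:,2]>-.06)]
    print(c,s['eef_pos'],len(T),'z',np.percentile(T[:,2],[1,5,50,95,99]))
    h=np.histogram(T[:,2],bins=np.arange(-.046,.02,.003)); print(list(zip((h[1][:-1]*1e3).round().astype(int).tolist(),h[0].tolist())))
    r=T[T[:,2]<-.024]; print('  rim x',np.percentile(r[:,0],[1,99]),'y',np.percentile(r[:,1],[1,99]),rect(r))
    print('  origin tool',[((np.array(k['location'])-s['eef_pos'])@M).round(4).tolist() for k in robot.mark_of('trough',c)][:1])
E
python3 held.py
```

```text
wrist [ 0.4969 -0.1687  0.1557] 33346 z [-0.0301 -0.0295 -0.0047  0.0054  0.0067]
[(-46, 0), (-43, 0), (-40, 0), (-37, 0), (-34, 4), (-31, 6420), (-28, 959), (-25, 607), (-22, 601), (-19, 567), (-16, 537), (-13, 530), (-10, 2882), (-7, 4687), (-4, 4616), (-1, 4350), (2, 4354), (5, 2228), (8, 4), (11, 0), (14, 0)]
  rim x [-0.0294  0.0806] y [-0.0275  0.0266] (array([22.4, -0.5]), array([117.4,  55.1]), 0.35)
  origin tool [[-0.0013, -0.0001, 0.0065]]
side [ 0.4973 -0.169   0.1569] 1157 z [-0.0296 -0.0282 -0.009   0.0036  0.0059]
[(-46, 0), (-43, 0), (-40, 0), (-37, 0), (-34, 1), (-31, 66), (-28, 73), (-25, 66), (-22, 78), (-19, 82), (-16, 95), (-13, 93), (-10, 105), (-7, 144), (-4, 129), (-1, 107), (2, 88), (5, 29), (8, 1), (11, 0), (14, 0)]
  rim x [-0.0806  0.0452] y [-0.0284  0.0275] (array([-16.,   0.]), array([133.3,  55.6]), 1.69)
  origin tool [[-0.001, 0.0005, 0.0156]]
top [ 0.4979 -0.1692  0.1583] 480 z [-0.0308 -0.0281 -0.0066  0.0064  0.009 ]
[(-46, 0), (-43, 0), (-40, 0), (-37, 2), (-34, 3), (-31, 21), (-28, 38), (-25, 27), (-22, 20), (-19, 30), (-16, 26), (-13, 25), (-10, 38), (-7, 52), (-4, 62), (-1, 64), (2, 37), (5, 23), (8, 11), (11, 1), (14, 0)]
  rim x [-0.0666  0.0808] y [-0.032   0.0217] (array([ 5.8, -4.7]), array([ 53.7, 150.9]), 88.47)
  origin tool [[0.0018, -0.0001, 0.0143]]
```

```bash
python3 - <<'E'
from h import *
yw=np.deg2rad(-8.3); X=np.array([np.cos(yw),np.sin(yw),0]);Y=np.array([-X[1],X[0],0]);Z=np.array([0,0,1])
S=X*np.cos(np.pi/6)+Z*.5; N=-X*.5+Z*np.cos(np.pi/6); C=np.array([.5584,.1886,.0604])
panel=[]
for f in ['wrist6','wrist7','side8','top8']:
    d=np.load(f"pics/{f}.npy");info=np.load(f"pics/{f}_i.npy",allow_pickle=True).item(); c=f[:-1]
    Q=(cloud(c,d,info)-C)@np.c_[S,Y,N]
    m=(np.abs(Q[:,0])<.09)&(np.abs(Q[:,1])<.1)&(np.abs(Q[:,2])<.03); Q=Q[m]
    fl=Q[(np.abs(Q[:,2])<.004)&(np.abs(Q[:,0])<.028)&(np.abs(Q[:,1])<.068)]
    lip=Q[(Q[:,2]>.0025)&(Q[:,2]<.009)]
    print(f,len(Q),'floor n',np.median(fl[:,2]) if len(fl) else None,'lips',len(lip))
    for nm,k,sel in [('x-',0,(lip[:,0]<-.024)&(lip[:,0]>-.045)&(np.abs(lip[:,1])<.06)),('x+',0,(lip[:,0]>.024)&(lip[:,0]<.045)&(np.abs(lip[:,1])<.06)),('y-',1,(lip[:,1]<-.064)&(lip[:,1]>-.085)&(np.abs(lip[:,0])<.025)),('y+',1,(lip[:,1]>.064)&(lip[:,1]<.085)&(np.abs(lip[:,0])<.025))]:
        q=lip[sel]
        if len(q)>5: print('  ',nm,len(q),(np.percentile(q[:,k],[5,50,95])*1e3).round(1),'tilt deg',np.degrees(np.arctan(np.polyfit(q[:,1-k],q[:,k],1)[0])).round(2))
E
python3 - <<'E'
import cv2
a=cv2.imread('pics/wrist6.png');cv2.imwrite('pics/w6.png',a)
E
```

```text
wrist6 23902 floor n 0.0015306728485527644 lips 7348
   x- 1357 [-34.9 -31.9 -30.8] tilt deg 0.12
   x+ 2021 [30.  33.1 36.3] tilt deg 1.45
   y+ 386 [72.9 75.5 77.5] tilt deg -0.03
wrist7 0 floor n None lips 0
side8 1702 floor n -0.0001395634006307674 lips 241
   x- 35 [-34.2 -32.1 -29.8] tilt deg 0.18
   x+ 48 [28.5 32.3 35.1] tilt deg 0.94
   y- 29 [-82.7 -76.9 -70.9] tilt deg 1.39
   y+ 27 [66.9 71.2 75.2] tilt deg -0.23
top8 2178 floor n 9.217294495078229e-05 lips 467
   x- 65 [-38.8 -33.7 -25.9] tilt deg -1.57
   x+ 56 [24.9 30.2 38.3] tilt deg 0.32
   y- 33 [-77.1 -72.8 -64.6] tilt deg -3.86
   y+ 25 [64.8 73.5 77.2] tilt deg -1.33
```

View pics/w6.png

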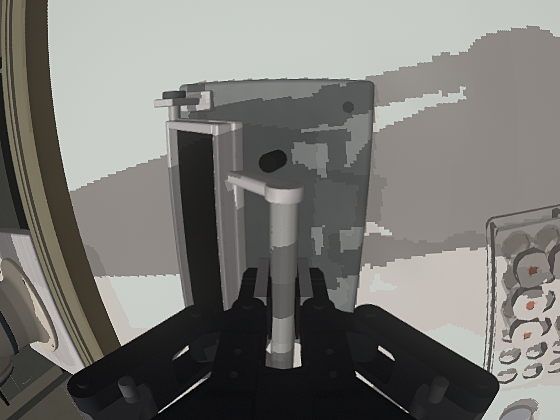

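>>> {"method": "apply_moves", "body": {"deltas": [[[0.0007,0.02,0.01,0,0,-0.0567,255],[0.0007,0.036,0.01,0,0,-0.0567,255],[0.0007,0.039,0.008,-0.00945,-0.0648,0,255],[0.0007,0.039,0.005,-0.00945,-0.0648,0,255],[0.0007,0.039,0,-0.00945,-0.0648,0,255],[0.0007,0.039,0,-0.00945,-0.0648,0,255],[0.0007,0.039,0,-0.00945,-0.0648,0,255],[0.0007,0.039,0,-0.00945,-0.0648,0,255],[0.0007,0.039,0,-0.00945,-0.0648,0,255],[0.0007,0.036,0,-0.00945,-0.0648,0,255]]]}}

```text
clock: 13.48
eef_pos: [0.5045, 0.198, 0.1931]
eef_rot: [0.73, 0.632, 0.171, 0.196]
contact_force: [1.4, -0.0, -2.9]
finger_gap: 0.647
```

>>> {"method": "apply_moves", "body": {"deltas": [[[0,0,0,0,0,0,255],[0,0,0,0,0,0,255],[0,0,0,0,0,0,255]]]}}

```text
clock: 13.73
eef_pos: [0.5047, 0.1959, 0.192]
eef_rot: [0.73, 0.633, 0.169, 0.195]
contact_force: [0.8, -0.9, -2.7]
finger_gap: 0.651
```

```bash
cat > err.py <<'E'
from h import *
yw=np.deg2rad(-8.3); X=np.array([np.cos(yw),np.sin(yw),0]);Y=np.array([-X[1],X[0],0]);Z=np.array([0,0,1])
S=X*np.cos(np.pi/6)+Z*.5; N=-X*.5+Z*np.cos(np.pi/6); C=np.array([.5584,.1886,.0604]); F=np.c_[S,Y,N]
s=robot.state(); M=R.from_quat(s['eef_rot']).as_matrix()
G=np.c_[Y,S,-N]
print(s['clock'],'TCP',s['eef_pos'],'in stage mm',((s['eef_pos']-C)@F*1e3).round(1),'force stage',(s['contact_force']@F).round(1),s['finger_gap'])
print('rotvec to go',R.from_matrix(G@M.T).as_rotvec().round(4))
E
python3 err.py
```

```text
13.7333 TCP [0.5047 0.1959 0.192 ] in stage mm [ 18.8  -0.6 141. ] force stage [-0.6 -0.8 -2.8] 0.6507682296848812
rotvec to go [ 0.0005 -0.0021 -0.0013]
```

>>> {"method": "apply_moves", "body": {"deltas": [[[0.004,-0.0009,-0.02,0,0,0,255],[0.008,-0.0009,-0.022,0,0,0,255],[0.009,-0.0009,-0.022,0,0,0,255],[0.008,-0.0009,-0.019,0,0,0,255],[0.0054,-0.0008,-0.0136,0,0,0,255],[0,0,0,0,0,0,255],[0,0,0,0,0,0,255],[0,0,0,0,0,0,255]]]}}

```text
clock: 14.4
eef_pos: [0.5404, 0.1902, 0.0971]
eef_rot: [0.731, 0.631, 0.169, 0.196]
contact_force: [0.6, -0.1, -3.2]
finger_gap: 0.645
```

```bash
python3 err.py
cat > see.py <<'E'
from err import *
import sys
n_=sys.argv[1]
for c in sys.argv[2].split(','):
    info=robot.camera_info(c); im,d=robot.grab_frame(c); cv2.imwrite(f"pics/{c}{n_}.png",im[:,:,::-1])
    Q=(cloud(c,d,info)-C)@F*1e3
    Q=Q[(np.abs(Q[:,0])<60)&(np.abs(Q[:,1])<100)&(Q[:,2]>-8)&(Q[:,2]<100)]
    fl=Q[(np.abs(Q[:,2])<3.5)&(np.abs(Q[:,0])<27)&(np.abs(Q[:,1])<68)]
    lip=Q[(Q[:,2]>3.5)&(Q[:,2]<9)]
    print(c,'floor',len(fl),np.median(fl[:,2]) if len(fl) else '')
    for nm,k,sg in [('x-',0,-1),('x+',0,1),('y-',1,-1),('y+',1,1)]:
        e=[32.5,74.5][k]; q=lip[(np.abs(lip[:,k]*sg-e)<8)&(np.abs(lip[:,1-k])<[60,25][k])]
        if len(q)>5: print('  lip',nm,len(q),np.percentile(q[:,k],[5,50,95]).round(1),'n',np.percentile(q[:,2],[50,95]).round(1))
    t0=(s['eef_pos']-C)@F*1e3; rim=Q[np.abs(Q[:,2]-(t0[2]+29.5))<4]
    if len(rim)>20: print('  rim n',np.median(rim[:,2]).round(1),'x',np.percentile(rim[:,0],[1,99]).round(1),'y',np.percentile(rim[:,1],[1,99]).round(1),cv2.minAreaRect(rim[:,:2].astype(np.float32)))
E
python3 see.py 10 wrist,side
```

```text
14.4 TCP [0.5404 0.1902 0.0971] in stage mm [ 2.7 -1.1 40.8] force stage [-1.1  0.  -3.1] 0.6448164307368821
rotvec to go [-0.0007  0.0005  0.0023]
14.4 TCP [0.5404 0.1902 0.0971] in stage mm [ 2.7 -1.1 40.8] force stage [-1.1  0.  -3.1] 0.6448164307368821
rotvec to go [-0.0007  0.0005  0.0023]
wrist floor 0 
  rim n 70.2 x [-34.9  39.2] y [-34.   79.9] ((2.0862350463867188, 19.59789276123047), (83.43302154541016, 121.76699829101562), 0.2790409326553345)
side floor 102 -0.2816241363750551
  lip x- 31 [-34.2 -32.1 -29.9] n [5.3 7.4]
  lip x+ 10 [30.8 33.5 37.1] n [6.3 7.7]
  lip y- 21 [-81.2 -79.4 -76.1] n [5.8 8.2]
  rim n 69.2 x [-36.1  43.5] y [-82.3  70.9] ((3.3620452880859375, -6.055580139160156), (80.241943359375, 157.1051788330078), 13.053129196166992)
```

View pics/wrist10.png

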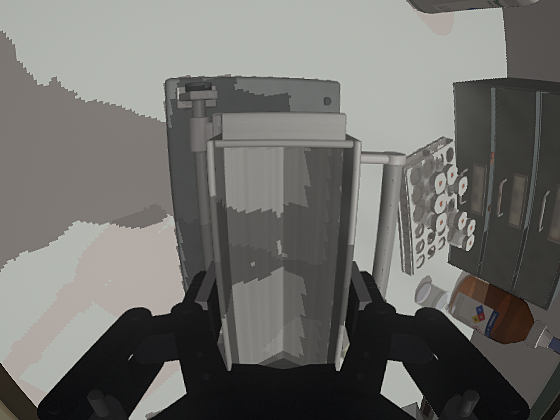

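```bash
python3 err.py
```

```text
14.5 TCP [0.5404 0.1911 0.0978] in stage mm [ 2.9 -0.2 41.4] force stage [-2.1 -0.1 -2.5] 0.645323489638447
rotvec to go [-0.0014  0.0018  0.0009]
```

>>> {"method": "apply_moves", "body": {"deltas": [[[0.002,-0.0003,-0.0055,0,0,0,255],[0.002,-0.0003,-0.005,0,0,0,255],[0.002,-0.0003,-0.004,0,0,0,255],[0.0019,-0.0003,-0.004,0,0,0,255],[0,0,0,0,0,0,255],[0,0,0,0,0,0,255],[0,0,0,0,0,0,255],[0,0,0,0,0,0,255]]]}}

```text
clock: 15.17
eef_pos: [0.5475, 0.1902, 0.0773]
eef_rot: [0.731, 0.632, 0.169, 0.195]
contact_force: [0.2, -0.1, -2.8]
finger_gap: 0.645
```

```bash
python3 see.py 11 side; python3 err.py; python3 -c "
import cv2
b=cv2.imread('pics/side11.png')[150:270,230:350];cv2.imwrite('pics/c11.png',cv2.resize(b,None,fx=5,fy=5,interpolation=cv2.INTER_CUBIC))"
```

```text
15.1667 TCP [0.5475 0.1902 0.0773] in stage mm [-1.1  0.  20.1] force stage [-1.2 -0.1 -2.5] 0.6453176725649288
rotvec to go [-0.0002 -0.0006 -0.0002]
side floor 18 0.264219349088624
  lip x- 25 [-34.2 -32.5 -29.9] n [5.7 7.6]
  lip x+ 22 [30.6 33.6 35.4] n [5.7 7.2]
  lip y- 25 [-80.2 -76.1 -68.5] n [5.2 7.9]
  rim n 48.0 x [-38.5  37.6] y [-95.4  70.8] ((-0.6822166442871094, -10.334373474121094), (77.8122329711914, 165.25909423828125), 11.212865829467773)
15.2167 TCP [0.5475 0.1903 0.0773] in stage mm [-1.1  0.1 20.2] force stage [-0.9  0.2 -2. ] 0.6500500260994618
rotvec to go [-0.0003 -0.0005 -0.0003]
```

View pics/c11.png

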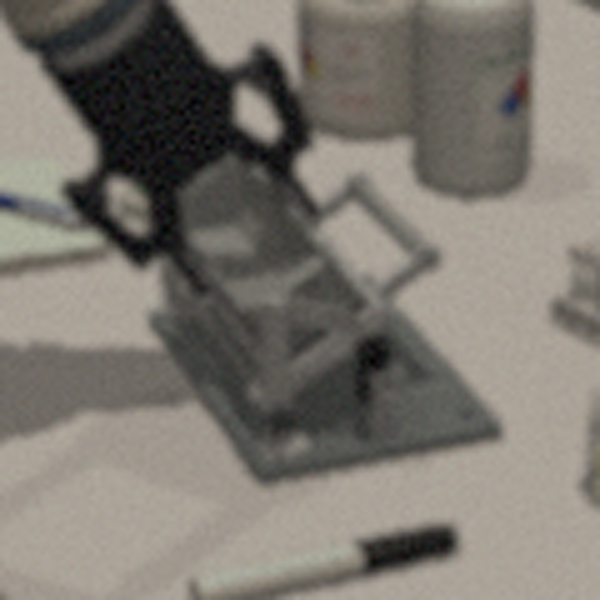

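>>> {"method": "apply_moves", "body": {"deltas": [[[0.0015,-0.0002,0.0009,0,0,0,255],[0,0,0,0,0,0,255],[0.0015,-0.0002,-0.0026,0,0,0,255],[0.0015,-0.0002,-0.0026,0,0,0,255],[0,0,0,0,0,0,255],[0,0,0,0,0,0,255],[0,0,0,0,0,0,255]]]}}

```text
clock: 15.8
eef_pos: [0.5526, 0.1898, 0.0739]
eef_rot: [0.731, 0.632, 0.17, 0.196]
contact_force: [-1.8, -0.3, 3.5]
finger_gap: 0.645
```

```bash
python3 err.py
```

```text
15.8 TCP [0.5526 0.1898 0.0739] in stage mm [ 1.7  0.3 14.7] force stage [ 0.3 -0.6  3.9] 0.645120467351324
rotvec to go [-0.0007  0.0013 -0.0003]
```

>>> {"method": "apply_moves", "body": {"deltas": [[[-0.0009,0.0001,-0.0005,0,0,0,255],[0,0,0,0,0,0,255],[0,0,0,0,0,0,255],[0,0,0,0,0,0,255]]]}}

```text
clock: 16.13
eef_pos: [0.5504, 0.1894, 0.0709]
eef_rot: [0.731, 0.632, 0.168, 0.195]
contact_force: [-1.4, 0.1, -2.7]
finger_gap: 0.651
```

```bash
python3 see.py 12 wrist,side; python3 -c "
from h import *
print(robot.state()['moment'])
import cv2
b=cv2.imread('pics/wrist12.png')[60:220,150:410];cv2.imwrite('pics/c12.png',cv2.resize(b,None,fx=3,fy=3,interpolation=cv2.INTER_CUBIC))"
```

```text
16.1333 TCP [0.5504 0.1894 0.0709] in stage mm [-1.7 -0.4 13.1] force stage [-2.5 -0.1 -1.7] 0.6509243949294583
rotvec to go [ 0.0005 -0.0029  0.0001]
wrist floor 0 
  rim n 42.5 x [-39.2  34.8] y [-33.1  80.6] ((-2.3542098999023438, 20.464126586914062), (83.03715515136719, 121.51839447021484), 0.4950377643108368)
side floor 6 1.7469990556577428
  lip x- 16 [-34.3 -32.4 -29.4] n [5.9 7.9]
  lip y- 35 [-82.1 -72.  -67.9] n [5.  7.6]
  rim n 41.1 x [-39.4  39.1] y [-95.7  68.2] ((1.0604095458984375, -13.348251342773438), (80.9757080078125, 163.73297119140625), 8.100144386291504)
[ 0.0838  0.5093 -0.0049]
```

View pics/c12.png

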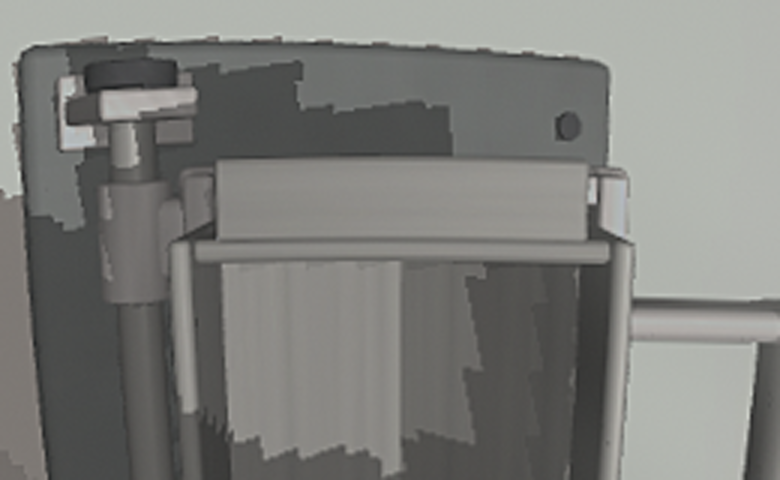

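>>> {"method": "apply_moves", "body": {"deltas": [[[0.0008,-0.0001,0.0005,0,0,0,255],[0.0005,-0.0001,-0.0008,0,0,0,255],[0,0,0,0,0,0,255],[0,0,0,0,0,0,255],[0,0,0,0,0,0,255]]]}}

```text
clock: 16.65
eef_pos: [0.5523, 0.1894, 0.0718]
eef_rot: [0.731, 0.632, 0.169, 0.195]
contact_force: [-0.2, -0.4, -3.2]
finger_gap: 0.648
```

```bash
python3 err.py
```

```text
16.65 TCP [0.5523 0.1894 0.0718] in stage mm [ 0.4 -0.1 13. ] force stage [-1.7 -0.4 -2.8] 0.6481845164255945
rotvec to go [-0.0001 -0.0011 -0.0001]
```

>>> {"method": "apply_moves", "body": {"deltas": [[[0.0005,-0.0001,-0.0009,0,0,0,255],[0,0,0,0,0,0,255],[0.0005,-0.0001,-0.0009,0,0,0,255],[0,0,0,0,0,0,255],[0,0,0,0,0,0,255],[0,0,0,0,0,0,255]]]}}

```text
clock: 17.15
eef_pos: [0.5533, 0.1893, 0.0702]
eef_rot: [0.731, 0.632, 0.169, 0.195]
contact_force: [-0.1, 0.7, -1.8]
finger_gap: 0.647
```

```bash
python3 err.py
```

```text
17.15 TCP [0.5533 0.1893 0.0702] in stage mm [ 0.5 -0.  11. ] force stage [-1.   0.7 -1.5] 0.647191586249229
rotvec to go [-0.0002 -0.0008 -0.0002]
```

>>> {"method": "apply_moves", "body": {"deltas": [[[0.0005,-0.0001,-0.0009,0,0,0,255],[0,0,0,0,0,0,255],[0.0003,0,-0.0006,0,0,0,255],[0,0,0,0,0,0,255],[0,0,0,0,0,0,255]]]}}

```text
clock: 17.57
eef_pos: [0.5536, 0.1893, 0.07]
eef_rot: [0.731, 0.632, 0.169, 0.195]
contact_force: [-12.3, -0.8, 9.7]
finger_gap: 0.643
```

```bash
python3 err.py
```

```text
17.5667 TCP [0.5536 0.1893 0.07  ] in stage mm [ 0.6 -0.  10.8] force stage [-5.6 -2.5 14.4] 0.6428466186753049
rotvec to go [-0.0003 -0.0016  0.0003]
```

>>> {"method": "apply_moves", "body": {"deltas": [[[-0.0004,0,0.0007,0,0,0,255],[0,0,0,0,0,0,255],[0,0,0,0,0,0,70],[0,0,0,0,0,0,50],[0,0,0,0,0,0,30],[0,0,0,0,0,0,15]]]}}

```text
clock: 18.07
eef_pos: [0.554, 0.1891, 0.0695]
eef_rot: [0.731, 0.632, 0.169, 0.196]
contact_force: [0.6, -0.6, 0.8]
finger_gap: 0.942
```

```bash
python3 err.py
```

```text
18.0667 TCP [0.554  0.1891 0.0695] in stage mm [ 0.7 -0.1 10.1] force stage [ 1.  -0.5  0.3] 0.9424368448824766
rotvec to go [-0.0002 -0.0003 -0.0001]
```

Released with no residual force; retracting along the pocket normal.

>>> {"method": "apply_moves", "body": {"deltas": [[[-0.005,0.0007,0.0087,0,0,0,0],[-0.01,0.0014,0.0173,0,0,0,0],[-0.015,0.0022,0.026,0,0,0,0],[-0.015,0.0022,0.026,0,0,0,0],[-0.015,0.0022,0.026,0,0,0,0],[-0.01,0.0014,0.0173,0,0,0,0],[-0.005,0,0.01,0,0,0,0],[0,0,0,0,0,0,0],[0,0,0,0,0,0,0],[0,0,0,0,0,0,0]]]}}

```text
clock: 18.9
eef_pos: [0.4785, 0.1989, 0.1987]
eef_rot: [0.731, 0.632, 0.168, 0.195]
contact_force: [0.4, -0.8, 0.0]
finger_gap: 1.002
```

```bash
cat > fin.py <<'E'
from err import *
for c in ['wrist','side','top']:
    info=robot.camera_info(c); im,d=robot.grab_frame(c); cv2.imwrite(f"pics/{c}_f.png",im[:,:,::-1])
    Q=(cloud(c,d,info)-C)@F*1e3
    Q=Q[(np.abs(Q[:,0])<60)&(np.abs(Q[:,1])<90)]; rim=Q[(np.abs(Q[:,2]-40)<5)&(np.abs(Q[:,0])<40)&(np.abs(Q[:,1])<84)]
    k=np.linalg.lstsq(np.c_[rim[:,:2],np.ones(len(rim))],rim[:,2],rcond=None)[0]
    print(c,'rim',len(rim),'n',np.median(rim[:,2]).round(1),'tilt deg S,Y',np.degrees(k[:2]).round(2),'rect',rect(rim/1000))
    lip=Q[(Q[:,2]>3)&(Q[:,2]<9)]
    for nm,kk,sg in [('x-',0,-1),('x+',0,1),('y-',1,-1),('y+',1,1)]:
        e=[32.5,74.5][kk]; q=lip[(np.abs(lip[:,kk]*sg-e)<8)&(np.abs(lip[:,1-kk])<[60,25][kk])]
        if len(q)>5: print('  lip',nm,len(q),np.percentile(q[:,kk],[5,50,95]).round(1))
    for t in ['bar','hinge','trough','beaker']: print('  ',t,[np.round(r["location"],4).tolist() for r in robot.mark_of(t,c) if r['confidence']>.4][:2])
im=cv2.imread('pics/side_f.png')[150:270,230:380]; im=cv2.resize(im,None,fx=2.66,fy=2.66); w=cv2.resize(cv2.imread('pics/wrist_f.png'),(400,300))
o=np.zeros((320,800,3),np.uint8); o[:300,:400]=w; o[:im.shape[0],400:400+im.shape[1]]=im[:, :400]; cv2.imwrite('pics/fin.png',o)
E
python3 fin.py
```

```text
18.9 TCP [0.4785 0.1989 0.1987] in stage mm [ -0.6  -1.3 160. ] force stage [ 0.4 -0.8 -0.2] 1.0017688711622414
rotvec to go [ 0.0011 -0.0032  0.0001]
wrist rim 2713 n 39.3 tilt deg S,Y [-2.18  0.04] rect (array([-1.9,  1.6]), array([158.6,  56.3]), 89.96)
  lip x- 335 [-35.9 -34.7 -33.4]
  lip x+ 476 [29.4 31.3 33.2]
  lip y+ 13 [73.2 75.1 77. ]
   bar [[0.6241, 0.1801, 0.0832]]
   hinge [[0.5251, 0.1905, 0.0344]]
   trough [[0.5562, 0.1878, 0.062]]
   beaker [[0.654, -0.0068, -0.0]]
side rim 130 n 37.5 tilt deg S,Y [-1.51 -0.39] rect (array([-0.1, -1.2]), array([162.5,  55.8]), 89.83)
  lip x- 39 [-34.1 -31.8 -29.3]
  lip x+ 12 [31.2 32.8 35. ]
  lip y- 35 [-80.2 -72.8 -67.9]
  lip y+ 6 [66.7 67.9 73.7]
   bar [[0.4977, 0.6629, 0.0246], [0.6234, 0.1757, 0.0866]]
   hinge [[0.5171, 0.1906, 0.0364], [0.423, 0.6951, 0.0272]]
   trough [[0.5597, 0.1895, 0.0565]]
   beaker [[0.6556, -0.0045, -0.0015]]
top rim 105 n 39.3 tilt deg S,Y [-1.8  0.5] rect (array([-2.7,  1.9]), array([ 56.4, 158.4]), 0.42)
  lip x- 42 [-38.4 -34.3 -30.9]
  lip x+ 6 [30.8 32.  32.8]
  lip y+ 9 [71.3 75.8 77.2]
   bar [[0.6243, 0.1781, 0.0874], [0.4972, 0.6625, 0.019]]
   hinge [[0.4192, 0.6944, 0.0189], [0.5249, 0.1908, 0.0317]]
   trough [[0.5551, 0.1916, 0.06]]
   beaker []
```

View pics/fin.png

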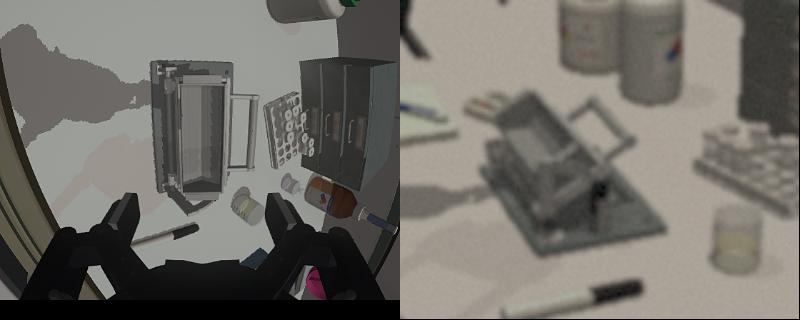

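Wrist view: the trough sits square in the pocket, with its rim around (178–228, 78–195) and the bar at (245,130). Pressing it home pushed the stage down to about 28°. I'll regrip the bar with a narrow opening and lift it about 2°.

>>> {"method": "apply_moves", "body": {"deltas": [[[0.0209,-0.0026,-0.001,0.0158,0.1079,0,165],[0.0209,-0.0026,-0.001,0.0158,0.1079,0,165],[0.0209,-0.0026,-0.001,0.0158,0.1079,0,165],[0.0209,-0.0026,-0.001,0.0158,0.1079,0,165],[0.0209,-0.0026,-0.001,0.0158,0.1079,0,165],[0.0209,-0.0026,-0.001,0.0158,0.1079,0,165],[0.0209,-0.0026,-0.001,0.0158,0.1079,0,165],[0.0209,-0.0026,-0.001,0.0158,0.1079,0,165],[0,0,0,0,0,0,165],[0,0,0,0,0,0,165]]], "squeeze": 60}}

```text
clock: 20.48
eef_pos: [0.6447, 0.1781, 0.1827]
eef_rot: [0.746, 0.643, -0.114, -0.129]
contact_force: [-0.3, 0.1, -0.6]
finger_gap: 0.355
```

>>> {"method": "apply_moves", "body": {"deltas": [[[0,0,0,0,0,0,165],[0,0,0,0,0,0,165]]]}}

```text
clock: 20.65
eef_pos: [0.6421, 0.1796, 0.1965]
eef_rot: [0.746, 0.646, -0.106, -0.124]
contact_force: [-0.2, -0.1, 1.1]
finger_gap: 0.352
```

```bash
python3 look.py 14 wrist bar,trough,hinge
```

```text
20.65 [0.6421 0.1796 0.1965] [[0.144, 0.937, -0.318], [0.99, -0.136, 0.048], [0.002, -0.321, -0.947]] [-0.1767 -0.1108  1.097 ] 0.3520350069129615
wrist bar [([0.6203, 0.1782, 0.0867], 0.88)]
wrist trough []
wrist hinge []
```

>>> {"method": "apply_moves", "body": {"deltas": [[[0.002,0,-0.02,0,0,0,165],[-0.008,0,-0.025,0,0,0,165],[-0.005,0,-0.013,0,0,0,165],[0,0,0,0,0,0,165],[0,0,0,0,0,0,165],[0,0,0,0,0,0,165],[0,0,0,0,0,0,165]]]}}

```text
clock: 21.43
eef_pos: [0.6325, 0.1793, 0.1379]
eef_rot: [0.746, 0.645, -0.106, -0.124]
contact_force: [0.5, -0.3, 0.1]
finger_gap: 0.352
```

```bash
python3 look.py 15 wrist bar
```

```text
21.4333 [0.6325 0.1793 0.1379] [[0.145, 0.937, -0.318], [0.989, -0.137, 0.048], [0.002, -0.322, -0.947]] [ 0.4607 -0.2617  0.091 ] 0.3521093904447635
wrist bar [([0.6222, 0.1779, 0.0852], 0.57)]
```

>>> {"method": "apply_moves", "body": {"deltas": [[[0.001,0,-0.018,0,0,0,165],[-0.007,0,-0.021,0,0,0,165],[-0.006,0,-0.017,0,0,0,165],[-0.004,0,-0.0105,0,0,0,165],[0,0,0,0,0,0,165],[0,0,0,0,0,0,165],[0,0,0,0,0,0,255],[0,0,0,0,0,0,255],[0,0,0,0,0,0,255],[0,0,0,0,0,0,255]]]}}

```text
clock: 22.37
eef_pos: [0.6162, 0.1794, 0.0704]
eef_rot: [0.746, 0.645, -0.107, -0.125]
contact_force: [-2.3, 0.4, 5.3]
finger_gap: 0.116
```

```bash
cat > tilt.py <<'E'
from err import *
for c in ['side','top','wrist']:
    info=robot.camera_info(c); im,d=robot.grab_frame(c); cv2.imwrite(f"pics/{c}_t.png",im[:,:,::-1])
    Q=(cloud(c,d,info)-C)@F*1e3
    rim=Q[(np.abs(Q[:,2]-40)<5)&(np.abs(Q[:,0])<(29 if c!='wrist' else 29))&(np.abs(Q[:,1])<84)]
    if len(rim)>20:
        k=np.linalg.lstsq(np.c_[rim[:,:2],np.ones(len(rim))],rim[:,2],rcond=None)[0]
        print(c,len(rim),'n',np.median(rim[:,2]).round(1),'tilt deg S,Y',np.degrees(k[:2]).round(2))
    print('  ',[np.round(r["location"],4).tolist() for r in robot.mark_of('bar',c) if r['confidence']>.4][:2])
E
python3 tilt.py
```

```text
22.3667 TCP [0.6162 0.1794 0.0704] in stage mm [ 55.7  -0.8 -20.6] force stage [0.6 0.  5.8] 0.11575293449576142
rotvec to go [-0.1245 -0.8449 -0.0002]
side 129 n 37.3 tilt deg S,Y [-1.7   0.06]
   [[0.624, 0.1773, 0.0853], [0.4945, 0.6649, 0.028]]
top 142 n 38.7 tilt deg S,Y [-1.23  0.03]
   [[0.621, 0.1798, 0.0858], [0.5008, 0.6657, 0.0222]]
wrist 3731 n 37.6 tilt deg S,Y [-1.47  0.47]
   [[0.622, 0.1804, 0.0879], [0.5771, 0.1843, 0.0031]]
```

>>> {"method": "apply_moves", "body": {"deltas": [[[-0.0006,0.0001,0.0012,0,0,0,255],[-0.0007,0.0001,0.0013,0,0,0,255],[-0.0007,0.0001,0.0012,0,0,0,255],[0,0,0,0,0,0,255],[0,0,0,0,0,0,255],[0,0,0,0,0,0,255]]]}}

```text
clock: 23.17
eef_pos: [0.6159, 0.1794, 0.071]
eef_rot: [0.747, 0.645, -0.106, -0.124]
contact_force: [8.8, 1.9, -6.4]
finger_gap: 0.114
```

```bash
python3 tilt.py
```

```text
23.1667 TCP [0.6159 0.1794 0.071 ] in stage mm [ 55.7  -0.8 -19.9] force stage [ 4.1  3.1 -9.7] 0.11367635079782826
rotvec to go [-0.1246 -0.8413  0.001 ]
side 129 n 37.3 tilt deg S,Y [-2.11 -0.26]
   [[0.6264, 0.1793, 0.0867], [0.4986, 0.6642, 0.0253]]
top 147 n 38.6 tilt deg S,Y [-0.68  0.17]
   [[0.5006, 0.6645, 0.0219], [0.6228, 0.1775, 0.087]]
wrist 3897 n 37.8 tilt deg S,Y [-1.36  0.5 ]
   [[0.6209, 0.1788, 0.084]]
```

>>> {"method": "apply_moves", "body": {"deltas": [[[-0.0006,0.0001,0.0012,0,0,0,255],[-0.0006,0.0001,0.0012,0,0,0,255],[-0.0006,0.0001,0.001,0,0,0,255],[0,0,0,0,0,0,255],[0,0,0,0,0,0,255],[0,0,0,0,0,0,255]]]}}

```text
clock: 23.97
eef_pos: [0.6144, 0.1796, 0.0739]
eef_rot: [0.747, 0.645, -0.106, -0.123]
contact_force: [9.6, 1.8, -7.8]
finger_gap: 0.113
```

```bash
python3 tilt.py
```

```text
23.9667 TCP [0.6144 0.1796 0.0739] in stage mm [ 55.8  -0.8 -16.7] force stage [  4.1   3.2 -11.4] 0.11261569605913993
rotvec to go [-0.1245 -0.8408  0.0012]
side 144 n 39.0 tilt deg S,Y [-1.02 -0.11]
   [[0.6209, 0.1773, 0.0893], [0.4983, 0.6623, 0.0267]]
top 140 n 39.7 tilt deg S,Y [0.19 0.16]
   [[0.4985, 0.6639, 0.0239], [0.6201, 0.1789, 0.094]]
wrist 4419 n 38.5 tilt deg S,Y [-0.51  0.64]
   [[0.6191, 0.179, 0.0894]]
```

>>> {"method": "apply_moves", "body": {"deltas": [[[-0.0005,0.0001,0.0009,0,0,0,255],[0,0,0,0,0,0,255],[0,0,0,0,0,0,255],[0,0,0,0,0,0,200],[0,0,0,0,0,0,165],[0,0,0,0,0,0,165],[0,0,0,0,0,0,165],[0,0,0,0,0,0,165]]]}}

```text
clock: 24.93
eef_pos: [0.6114, 0.1798, 0.0768]
eef_rot: [0.746, 0.645, -0.108, -0.125]
contact_force: [0.6, 0.0, 0.1]
finger_gap: 0.351
```

>>> {"method": "apply_moves", "body": {"deltas": [[[0.003,-0.0005,0.009,0,0,0,165],[0.009,-0.0014,0.027,0,0,0,165],[0.012,-0.0018,0.035,0,0,0,165],[0.009,-0.0014,0.03,0,0,0,165],[0.006,-0.001,0.02,0,0,0,165],[-0.02,0,0.01,0,0,0,165],[-0.03,0,0.01,-0.0158,-0.1,0,165],[-0.03,0,0.005,-0.0158,-0.1,0,165],[-0.03,0,0,-0.0158,-0.1,0,165],[-0.02,0,0,0,0,0,165]]]}}

```text
clock: 25.77
eef_pos: [0.5285, 0.1746, 0.2228]
eef_rot: [0.756, 0.654, -0.022, -0.023]
contact_force: [-0.4, 0.2, -0.1]
finger_gap: 0.352
```

>>> {"method": "apply_moves", "body": {"deltas": [[[0,0,0,0,0,0,165],[0,0,0,0,0,0,165],[0,0,0,0,0,0,165],[0,0,0,0,0,0,165]]]}}

```text
clock: 26.1
eef_pos: [0.5337, 0.1742, 0.2216]
eef_rot: [0.757, 0.653, -0.023, -0.025]
contact_force: [-0.4, -0.9, -0.9]
finger_gap: 0.351
```

```bash
python3 fin.py
```

```text
26.1 TCP [0.5337 0.1742 0.2216] in stage mm [ 61.2 -17.8 150.8] force stage [-0.7 -0.9 -0.6] 0.3508760760764417
rotvec to go [-0.0832 -0.5854  0.0029]
wrist rim 3264 n 40.5 tilt deg S,Y [-0.05  0.06] rect (array([-3.1,  1.6]), array([159.6,  57.6]), 89.75)
  lip x+ 936 [24.6 31.5 33.8]
  lip y- 36 [-76.1 -72.7 -67.2]
  lip y+ 215 [66.7 73.3 76.9]
   bar [[0.619, 0.1795, 0.0883]]
   hinge []
   trough [[0.5554, 0.1884, 0.0624]]
   beaker [[0.6569, -0.0072, 0.0027]]
side rim 150 n 39.3 tilt deg S,Y [-0.11 -0.4 ] rect (array([-1.4, -1.1]), array([162.6,  55.9]), 89.67)
  lip x- 34 [-34.2 -32.  -29.8]
  lip x+ 42 [30.5 32.9 35. ]
  lip y- 46 [-81.2 -74.7 -68. ]
  lip y+ 7 [66.6 68.7 71.9]
   bar [[0.6207, 0.178, 0.0884], [0.4984, 0.6633, 0.0262]]
   hinge [[0.5176, 0.1915, 0.033], [0.4209, 0.6924, 0.0239]]
   trough [[0.557, 0.1878, 0.0582]]
   beaker [[0.655, -0.0039, 0.0004]]
top rim 188 n 39.5 tilt deg S,Y [-0.19  0.25] rect (array([-4.2,  0.8]), array([159.4,  57.3]), 89.82)
  lip x- 44 [-38.5 -34.7 -31.4]
  lip x+ 32 [29.5 31.7 34.2]
  lip y+ 7 [71.6 75.8 77.4]
   bar [[0.4978, 0.6647, 0.0208], [0.6196, 0.1786, 0.0899]]
   hinge [[0.5212, 0.1935, 0.0323], [0.4229, 0.6941, 0.0223]]
   trough [[0.558, 0.1908, 0.0588], [0.6538, -0.008, 0.0022]]
   beaker [[0.6556, -0.0048, 0.0018], [0.5765, 0.1799, -0.0012]]
```

View pics/wrist_f.png

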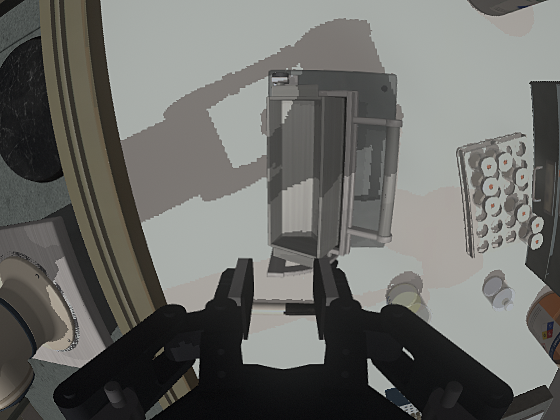

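The wrist view shows the trough square between the lips at (267–350, 93–255), with the beaker untouched at (405,290). The rim plane reads about 29.9° on all three cameras, so I'm handing in.

```bash
python3 -c "
from station import robot
print(robot.close_job())"
```

```text
the job is handed in; nothing more can be done
None
```

The stage is folded to about 30°, the trough is seated in its pocket, and the job is handed in at about 27 s of the 58 s limit.

**What I did:** I gripped the bar and swung the stage down to about 30°. I then took the trough across its 56 mm, held it at the pocket's slope and lowered it until it touched the floor (about 15 N), then let go.

**What went wrong on the way:**
- **Lowering:** the trough briefly touched a lip, with about 6 N. I shifted it 1–2 mm and it went down cleanly.
- **Pressing home:** this pushed the stage down to about 28°. I regripped the bar and lifted the stage back to 30° with the trough already seated. The final angle was therefore set after seating.

**Last checks:**
- **Angle:** the rim plane lies within 0.2° of 30° up the slope on all three cameras. The network's bar marks read lower, about 28–29°, but they are only good to about 4 mm. I trusted the rim plane.
- **Seating:** the rim is about 40 mm above the pocket floor and square to the stand within about 0.3°, so the trough is right down.
- **Centring:** the side, wrist and top cameras disagree by 2–3 mm on absolute position, as the calibration allows.
- **Surroundings:** the beaker is where it started, and the gripper is clear of everything.

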